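Put the shaker away in the pantry box and latch its lid

ROBOT

A 6-joint arm with a two-finger parallel gripper is mounted at the origin on a cart in front of the work surface, level with it; the furniture and walls round the work are solid. World frame = base frame: x ahead of the robot, y to its left, z up, the work surface at z = 0. Lengths are in m, angles in rad, forces in N, time in s.
With the tool pointing down it reaches from about 0.25 to 0.725 m from the base axis. Payload 4 kg.
Tool frame: the origin (TCP) lies on the centre line of the jaws, within the pads' length; the fingertips stand 11 mm ahead of it and the grasp point (between the pads) lies 8 mm behind it (bot.tip_extent is the distance from the TCP to the fingertips, in m); z points along the fingers, y is the line along which they close (so a half turn about z gives the same grasp; the last joint's range is limited). The gripper opens to 85 mm and grips with 20 to 120 N. Pads are 22 mm wide; open, the fingers measure 114 mm over their backs; the gripper's body (76 mm by 85 mm) begins 54 mm behind the grasp point. The pads swing forward as they close: fully open they stand 13 mm farther back than shut.
Start: joints at [-1.211, 0.241, 0.005, 1.335, 0, 1.571], TCP at [0.176, -0.468, 0.242] pointing down, gripper open.
Joint ranges: [-2.72, 2.72], [-1.05, 1.87], [-1.09, 1.28], [-1.99, 2.15], [-1.42, 1.44], [-3.14, 3.14]. Speed limits (rad/s): [2.79, 2.79, 3.14, 3.14, 3.14, 3.14].

INTERFACE

Orientations are given as a unit quaternion [x, y, z, w].
In Python, from workcell import bot gives the robot as it stands.
- The arm moves only by the tool carry_out, never from a script. Its argument "increments" is one flat list of numbers, 5 for each row, row after row: the finger opening in cm, from 0 to 8.54, then the shift along the tool's x, y, z in cm, then the turn about the tool's z in rad. A call has exactly 5 rows; each row shifts and turns the commanded pose from where the row before left it, along the tool's axes as they then stand; what a row does not reach is not made up. A row lasts 1/8 s, in which the tool goes at most 62.5 mm and 10.7 degrees, less where a joint would pass 70% of its speed; a pose out of reach is approached as far as the arm can. A call with a gripper value outside its range is refused whole. The fingers move at their own pace and stop on an object; the grip force is fixed at half the most. Time passes only in rows, so rows that do not move let the fingers close, or fill a call up. It gives the time, the measured TCP pose, the force, the opening and the grip force at its end, in the units of the state.
- bot.get_obs(): the state, without advancing time (a new reading comes with each control period).
- bot.camera(name): name is "scene" or "top" or "wrist"; returns a dict with "pixels" (480x640x3 uint8, blue, green, red), "range_z" (480x640 float32, m along the optical axis (not along the pixel's ray), 0 where there is no reading), "mtx" (3x3 intrinsics, pixels), "eye" and "attitude" of the camera in the world. Camera axes: x right, y down, z forward; pixel columns grow to the right and rows downward; lengths in m; the calibration is good to about 2 mm. A picture is of the moment at which its call begins.
- bot.job_done(): hands the job in; it is judged then, once.
Trained networks look in a picture, given as the dict that the camera call returned (one of the last four; its "shot" number tells which), for a name from the list of things; names that differ only in an ending like _2 or _b are one class to them, and where a whole thing is asked for, a point or a joint stands for the part that bears it (a point fixed in the world has none). Each returns a list of dicts, best first, with "p" (0 to 1); they miss things now and then, are a little off and sometimes report something else, mostly with a low value. They report only what shows in the picture. A call takes as long as a camera call.
- bot.find_in(picture, name): "xyz" ([x, y, z] in m, in the coordinates of the camera as it stood for that picture, good to about 4 mm: the middle of the surface that is visible of it).
- bot.regions_of(picture, name): "mask" (480x640 bool, what is visible of it).
- bot.place_of(picture, name): "xyz" ([x, y, z] in m, in the coordinates of the camera as it stood for that picture, good to about 4 mm: a listed point, or the origin of a listed thing).
The state is a dict: "clock": time; "joint_pos": joint angles; "joint_vel": joint speeds; "tau": joint torques, N m; "eef_pos": TCP position; "tool_rot": TCP orientation; "ft_force": force on the tool from outside, world axes, zero at the start; "ft_torque": the same for the moment, N m; "grip_width": finger opening in m; "grasp_force": force on a finger pad.
Only numpy, scipy, OpenCV 4.12 (cv2) and the standard library are available. Lean on these libraries where they do the work, as an engineer would, in place of code of your own. Each camera call takes 0.05 s, during which the arm holds its last target. There are 200 camera calls.

TASK

Put the black-and-white shaker away: stand it upright in the empty back row of the white pantry box, reaching in under the half-open lid. Then lower the lid gently until it is fully closed, without slamming it, and last of all roll the thumbwheel on the box's latch away from you as far as it goes. Leave the carton in the box and the mug, sauce bottle and tin on the worktop where they are.

Things in the scene. Friction and masses are not known exactly. Their poses are not given: they have to be found in the camera images.
- drum_center (a point): Centre (half-way up) of the shaker: a plain upright drum, black with white dashes and a white cap, 46 mm in diameter and 98 mm tall, about 0.1 kg, standing loose on the worktop right of the pantry box. z is its axis.
- box: White pantry box, fixed. Origin: centre of its underside; x runs from its front to its hinge, y to its left, z up. 150 (x) x 230 (y) x 75 mm high, walls and floor 5 mm. A cross wall (4 mm, top at z 50 mm) at x -12 mm parts the front row, filled by a carton whose top is at z 67 mm, from the empty back row. On its right side (y -115 to -155 mm, x -75 to 9 mm) stands the latch tower, 108 mm high.
- back_row (a point): Centre of the back row's floor, 5 mm above the box's underside, at box x = +30 mm; axes as the box. The row is free 40 mm either way in x and 110 mm in y. The half-open lid leans over it, so a tool pointing straight down does not fit: come in tilted 35 to 45 degrees, its upper end leaning to the front (-x).
- lid_hinge (a point): Middle of the lid's hinge line, at the box's far top edge (box x = +75 mm, z = 75 mm). The hinge line runs along the box's y. Axes as the box. Wall cabinets stand above and behind, from z = 0.55 m: keep the wrist low or leaning back.
- lid (a joint): Opening angle of the lid, rad: 0 closed, grows as its front rises; stop at 1.2. The lid is a shell 150 x 230 mm and 45 mm high (closed box: 120 mm high), 0.3 kg. Its hinge is stiff: it stays where it is left and takes 1 to 4 N at the lip to push down; press it home at the end.
- lid_lip (a point): Where to press: upper side of the lid's front lip, mid-width, 170 mm from the hinge line and, with the lid closed, 22 mm above it. Moves and turns with the lid; axes as the box when closed. The lip is a grey plate, 10 mm thick, 90 mm wide (y), from the lid's front wall (150 mm from the hinge) to 190 mm; that wall rises 23 mm above it.
- wheel (a joint): Turn of the latch thumbwheel, rad: grows as its top is rolled towards the box's +x (away from the front); stops at 1.5 (latched). It stays where it is left; about 1 N at the rim turns it.
- wheel_top (a point): Topmost point of the thumbwheel, 120 mm above the worktop; axes as the box. The wheel is dark ridged steel, 60 mm in diameter, 16 mm wide, axis along the box's y. Only its top 12 mm stands out of the tower, so it cannot be pinched: press a fingertip on it with a few newtons and drag towards +x, in several strokes (30 mm of drag is 1 rad). It does not move the lid.
- carton: Long low carton lying in the front row, 46 x 205 x 62 mm (long side along the box's y), origin at the centre of its underside. Stays there.
- mug: Orange mug, 81 mm in diameter, 101 mm tall, standing on the worktop to the right; origin at the centre of its underside. To be left alone.
- sauce: Small dark sauce bottle, 40 mm in diameter, 145 mm tall, standing on the worktop behind the shaker; origin at the centre of its underside. To be left alone.
- tin: Squat food tin, 75 mm in diameter, 58 mm tall, on the worktop left of the box; origin at the centre of its underside. To be left alone.

How it is judged:
On the way, in this order (a step that is already met when the one before it is completed fails the run):
1. the shaker stands upright in the back row, let go, with the lid still open (x of drum_center in the frame of box between 0.008 and 0.052 m and y of drum_center in the frame of box between -0.1 and 0.1 m and z of drum_center in the frame of box below 0.06 m and angle between drum_center's own z axis and vertical below 0.1 rad and contact force between drum and the fingers below 0.1 N and value of joint lid above 0.6 rad), for 0.2 s.
2. the lid is closed (value of joint lid below 0.03 rad), for 0.2 s.
3. the thumbwheel is rolled to its stop with the lid closed (value of joint wheel above 1.35 rad and value of joint lid below 0.03 rad), for 0.2 s.
At the end, for the whole second after the job is handed in: The shaker stands upright (within 0.1 rad) and at rest on the floor of the back row, the carton still lies in the front row, the lid is closed (under 0.03 rad) and the thumbwheel is rolled to within 0.15 rad of its 1.5 rad stop (all of step 3 and x of drum_center in the frame of box between 0.008 and 0.052 m and y of drum_center in the frame of box between -0.1 and 0.1 m and z of drum_center in the frame of box below 0.06 m and angle between drum_center's own z axis and vertical below 0.1 rad and x of carton in the frame of box below -0.02 m and z of carton in the frame of box below 0.03 m and linear speed of drum below 0.02 m/s); the robot touches nothing.
It fails at once if the lid is slammed (falls faster than 2.5 rad/s) (velocity of joint lid below -2.5 rad/s).
It fails at once if the mug, sauce bottle or tin is shoved more than 40 mm (distance of any of mug, sauce, tin from where it was at the start of the episode above 0.04 m).
It fails at once if the carton is lifted out of its row (z of carton in the frame of box above 0.05 m).
It also fails if it takes over 58 s, if anything falls off the work surface, if the arm or the gripper's body presses on something with over 40 N, if the wrist force passes 120 N, or if a joint passes its speed limit or range.

## Working session

There is one attempt and no reset: what is moved stays moved. The work goes in short steps, Python scripts to look and compute and a tool call to move; the robot and the scene stay as the last step left them, time stands still between calls to the robot, and variables do not carry over. Pictures are saved under pics/ and viewed, at most 10 in all, crops included, and the job is handed in when it is done.

Besides the shell and the picture viewer there is one more tool, called after "Request:" as name(argument=value, ...), one argument or row to a line, values as JSON. carry_out: Moves the arm, as the interface text tells. Its arguments: {"type":"object","properties":{"increments":{"type":"array","items":{"type":"number"}}},"required":["increments"]}

```bash
mkdir -p pics
cat > h.py <<'E'
import numpy as np, cv2
from scipy.spatial.transform import Rotation as R
from workcell import bot
np.set_printoptions(precision=4,suppress=True)
def Rc(a):
    a=np.array(a,float); return a if a.shape==(3,3) else R.from_quat(a).as_matrix()
def w(c,p): return Rc(c['attitude'])@np.array(p)+np.array(c['eye'])
def cloud(c,m):
    v,u=np.nonzero(m&(c['range_z']>0)); z=c['range_z'][v,u]; K=np.array(c['mtx'])
    return np.c_[(u-K[0,2])/K[0,0]*z,(v-K[1,2])/K[1,1]*z,z]@Rc(c['attitude']).T+np.array(c['eye'])
E
python3 - <<'E'
from h import *
o=bot.get_obs(); print({k:np.array(v) for k,v in o.items()}, bot.tip_extent)
ims=[]
for n in ['scene','top']:
    c=bot.camera(n); ims.append(c['pixels'].copy()); print(n,c['eye'],c['attitude'])
    for t in ['drum_center','box','back_row','lid_hinge','lid_lip','wheel_top','carton','mug','sauce','tin']:
        r=bot.place_of(c,t); print(t,[(round(q['p'],2),w(c,q['xyz'])) for q in r[:2]])
cv2.imwrite('pics/a.png',cv2.resize(np.vstack(ims),(400*1,600)) if 0 else np.vstack([cv2.resize(i,(400,300)) for i in ims]))
E
```

```text
{'clock': array(0.), 'joint_pos': array([-1.211 ,  0.2414,  0.0037,  1.3352, -0.    ,  1.5708]), 'joint_vel': array([-0.0005, -0.0001, -0.0003,  0.0012, -0.0016, -0.0002]), 'tau': array([ -0.0016, -37.2312,  25.2412,   0.0168,  -0.0002,  -0.    ]), 'eef_pos': array([ 0.1758, -0.4674,  0.2414]), 'tool_rot': array([ 0.9839,  0.179 , -0.0002, -0.0011]), 'ft_force': array([0.3781, 0.2239, 0.0776]), 'ft_torque': array([ 0.0335, -0.018 ,  0.0354]), 'grasp_force': array(0.), 'grip_width': array(0.0854)} 0.011
scene [-0.13    0.5837  1.275 ] [-0.4087  0.8611 -0.271   0.1347]
drum_center [(0.69, array([ 0.472 , -0.2551,  0.0504]))]
box [(0.94, array([0.4906, 0.1594, 0.0027]))]
back_row [(0.76, array([0.5249, 0.1647, 0.0067])), (0.55, array([ 0.4682, -0.2582,  0.0494]))]
lid_hinge [(0.82, array([0.558 , 0.1841, 0.0748]))]
lid_lip [(0.62, array([0.512 , 0.1672, 0.2433]))]
wheel_top [(0.96, array([0.5156, 0.0197, 0.1215])), (0.69, array([0.4917, 0.1575, 0.0012]))]
carton [(0.74, array([0.4514, 0.1385, 0.0056]))]
mug [(0.97, array([ 0.4666, -0.3902, -0.0033]))]
sauce [(0.93, array([ 0.5918, -0.2649,  0.0028]))]
tin [(0.92, array([0.4101, 0.5029, 0.0005]))]
top [0.3133 0.0726 1.3285] [-0.6974  0.7121 -0.0603  0.0532]
drum_center [(0.7, array([ 0.4644, -0.2582,  0.0479]))]
box [(0.57, array([ 0.4894,  0.1573, -0.0002])), (0.2, array([0.4484, 0.1409, 0.0034]))]
back_row [(0.96, array([0.521 , 0.1712, 0.0084])), (0.37, array([ 0.467 , -0.3923, -0.    ]))]
lid_hinge [(0.75, array([0.5616, 0.1829, 0.0726]))]
lid_lip [(0.8, array([0.5081, 0.1662, 0.2418])), (0.52, array([0.561 , 0.1887, 0.0704]))]
wheel_top [(0.79, array([0.5144, 0.0195, 0.1215])), (0.59, array([ 0.4647, -0.3898, -0.0009]))]
carton [(0.9, array([0.4485, 0.1452, 0.004 ]))]
mug [(0.64, array([ 0.4651, -0.391 , -0.0011]))]
sauce [(0.69, array([ 0.5907, -0.2628, -0.0023]))]
tin [(0.82, array([ 0.4082,  0.5044, -0.0033]))]
```

View pics/a.png

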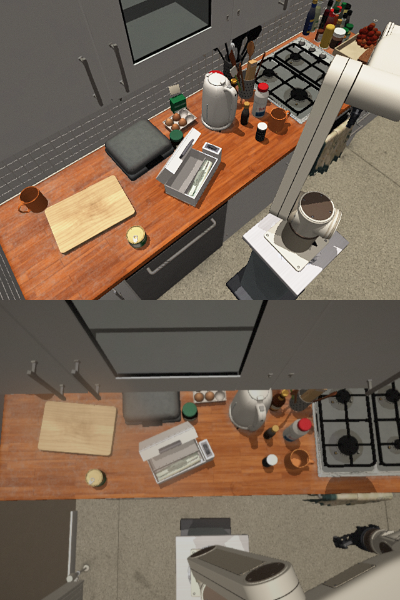

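Run:
```python
from h import *
from scipy.optimize import least_squares
ob=[((0,0,0),(.490,.1584,.0)),((.03,0,.005),(.523,.168,.007)),((.075,0,.075),(.560,.1835,.0737)),((-.033,-.135,.12),(.515,.0196,.1215)),((-.0365,0,.005),(.450,.142,.005))]
def f(p,full=False):
    M=R.from_euler('z',p[2]).as_matrix();t=np.array([p[0],p[1],0])
    e=[M@np.array(a)+t-np.array(b) for a,b in ob]
    th=p[3]; l=np.array([.075-.17*np.cos(th)+.022*np.sin(th),0,.075+.17*np.sin(th)+.022*np.cos(th)])
    e.append(M@l+t-np.array([.510,.1667,.2425]))
    return np.array(e)
r=least_squares(lambda p:f(p).ravel(),[.49,.158,.4,1.1]); print(r.x); print(f(r.x)*1000)
for n in ['scene','top']:
    c=bot.camera(n); P=cloud(c,np.ones((480,640),bool))
    for z0,z1 in [(.13,.2),(.2,.3),(.3,.4),(.4,.5),(.5,.6),(.6,.9)]:
        q=P[(P[:,2]>z0)&(P[:,2]<z1)&(P[:,1]>-.1)&(P[:,1]<.5)&(P[:,0]>.15)]
        if len(q): print(n,z0,len(q),np.percentile(q[:,0],[0,2,50]),q[:,1].min(),q[:,1].max())
    for t in ['lid','lid_lip','drum_center']:
        m=bot.regions_of(c,t)
        if m: 
            q=cloud(c,m[0]['mask']); print(t,m[0]['p'],len(q),np.percentile(q,[1,50,99],axis=0).tolist())
```

```text
[0.4901 0.1565 0.4031 1.1371]
[[ 0.1249 -1.8623  0.    ]
 [-5.2796  0.3057 -2.    ]
 [-0.8863  2.4577  1.3   ]
 [-2.2743 -0.1871 -1.5   ]
 [ 6.5503  0.22    0.    ]
 [ 1.765  -0.934  -3.9934]]
scene 0.13 3632 [0.4625 0.4895 0.9334] -0.09997121653168617 0.4999033521312359
scene 0.2 2897 [0.4544 0.4692 0.5707] -0.09978457999289003 0.4999599667396213
scene 0.5 4880 [0.5663 0.6028 0.6056] -0.09983343408047829 0.4999673107577234
scene 0.6 37343 [0.15   0.5688 0.6062] -0.09995675672597037 0.4999991583383237
lid 0.72 1812 [[0.46386308449407004, 0.06736081851998776, 0.0948808685649435], [0.5095022729050015, 0.206742743603671, 0.2187985707526542], [0.5940172381732652, 0.30051144684238584, 0.25567586674164816]]
lid_lip 0.64 1941 [[0.4635525053681224, 0.06546757914102415, 0.05806178506547628], [0.5112407713686524, 0.20520267537885456, 0.21808113249931638], [0.6021527060804227, 0.3006433569973692, 0.25563583332723694]]
drum_center 0.84 409 [[0.44287024152917076, -0.27695604673490226, 0.0015587886011965946], [0.458048976328042, -0.24443740292981908, 0.07079723633629764], [0.48377397682459894, -0.
[... 439 characters left out ...]
.15   0.1587 0.6083] -0.09998646210876395 0.49977829962280507
lid 0.77 2890 [[0.4659497703709872, 0.06593946415139593, 0.002322314254475668], [0.5370525597268253, 0.1763036644174464, 0.2181611634468169], [0.6297099341057406, 0.2900766075858096, 0.25567860886035915]]
lid_lip 0.69 339 [[0.5712663064275887, -0.32080374108001597, -0.0019621615452812737], [0.5842928017741212, -0.25941777418669637, 0.09103375399376623], [0.6255016122084918, -0.24667778196608928, 0.15005511116032022]]
drum_center 0.61 318 [[0.5712474535038317, -0.27892850571611383, 0.013366602362187079], [0.5838252684933299, -0.25816734196413105, 0.09286183630455347], [0.6044002825525799, -0.24660372945603906, 0.15022026762744942]]
```

Request:
carry_out(
  increments=[8.5,4,-4.8,-1,0,8.5,4,-4.8,-1,0,8.5,4,-4.8,-1,0,8.5,4,-4.8,-1,0,8.5,4,-4.8,-1,0],
)

```text
clock: 2.12
eef_pos: [0.2778, -0.1749, 0.2923]
tool_rot: [0.984, 0.178, 0.001, 0.0]
ft_force: [1.4, 0.2, -0.3]
grip_width: 0.0853
grasp_force: 0.0
```

Request:
carry_out(
  increments=[8.5,3.8,-4.8,-2,0,8.5,3.8,-4.8,-2,0,8.5,3.8,-4.8,-2,0,8.5,3.8,-4.8,-2,0,8.5,3.8,-4.8,-2,0],
)

```text
clock: 2.75
eef_pos: [0.3682, 0.1084, 0.3897]
tool_rot: [0.984, 0.179, 0.001, 0.0]
ft_force: [0.9, -0.5, 0.3]
grip_width: 0.0854
grasp_force: 0.0
```

Run:
```python
from h import *
o=bot.get_obs(); print(o['joint_pos'],o['eef_pos'],Rc(o['tool_rot']))
```

```text
[ 0.2867 -0.0103  0.0965  1.6761 -0.0004  3.0678] [0.3682 0.1084 0.3897] [[ 0.9357  0.3527  0.0015]
 [ 0.3527 -0.9357  0.0001]
 [ 0.0015  0.0005 -1.    ]]
```

Request:
carry_out(
  increments=[8.5,0,-4.6,-1,0,8.5,0,0,-3,-0.186,8.5,0,0,-3,-0.186,8.5,0,0,-3,-0.186,8.5,0,0,-3,-0.186],
)

```text
clock: 3.38
eef_pos: [0.3556, 0.1393, 0.5199]
tool_rot: [0.847, 0.532, 0.001, -0.004]
ft_force: [-0.3, 0.1, 0.5]
grip_width: 0.085
grasp_force: 0.0
```

Request:
carry_out(
  increments=[8.5,0,0,0,-0.186,8.5,0,0,0,-0.186,8.5,0,0,0,-0.186,8.5,0,0,0,-0.186,8.5,0,0,0,-0.186],
)

```text
clock: 4.0
eef_pos: [0.3558, 0.1392, 0.5189]
tool_rot: [0.519, 0.855, 0.003, -0.003]
ft_force: [-0.3, -1.3, -0.5]
grip_width: 0.0848
grasp_force: 0.0
```

Request:
carry_out(
  increments=[8.5,0,0,0,-0.186,8.5,0,0,0,-0.186,8.5,0,0,0,-0.186,8.5,0,0,0,-0.186,8.5,0,0,0,-0.186],
)

```text
clock: 4.62
eef_pos: [0.3558, 0.1392, 0.5189]
tool_rot: [0.08, 0.997, 0.004, -0.002]
ft_force: [-0.0, -0.5, -0.3]
grip_width: 0.0849
grasp_force: 0.0
```

Request:
carry_out(
  increments=[8.5,0,0,0,-0.186,8.5,0,0,0,-0.186,8.5,0,0,0,-0.186,8.5,0,0,-6,0,8.5,0,0,-6,0],
)

```text
clock: 5.25
eef_pos: [0.3512, 0.1369, 0.5789]
tool_rot: [-0.194, 0.981, 0.009, 0.03]
ft_force: [-0.8, -0.6, 0.9]
grip_width: 0.0846
grasp_force: 0.0
```

Run:
```python
from h import *
o=bot.get_obs(); print(o['joint_pos'],o['eef_pos'],Rc(o['tool_rot']))
```

```text
[ 0.3655  0.088   0.7274  2.1485  0.008  -0.0248] [0.3512 0.1369 0.5789] [[-0.923  -0.3808  0.0546]
 [-0.3798  0.9246  0.0295]
 [-0.0618  0.0065 -0.9981]]
```

Request:
carry_out(
  increments=[8.5,0,1.4,-6,0,8.5,0,0,-6,0,8.5,0,0,-6,0,8.5,0,0,0,0,8.5,0,0,0,0],
)

```text
clock: 5.88
eef_pos: [0.3249, 0.1403, 0.6236]
tool_rot: [-0.193, 0.977, 0.022, 0.091]
ft_force: [-0.1, 0.3, -0.5]
grip_width: 0.0852
grasp_force: 0.0
```

```bash
cat > s.py <<'E'
from h import *
o=bot.get_obs(); M=Rc(o['tool_rot']); print(o['joint_pos'],o['eef_pos']);print(M, 'tilt',np.degrees(np.arccos(-M[2,2])),'az',np.degrees(np.arctan2(M[1,2],M[0,2])))
E
python3 s.py
```

```text
[0.4029 0.0078 0.7722 2.1487 0.0058 0.0137] [0.3249 0.1403 0.6236]
[[-0.9093 -0.3807  0.1683]
 [-0.3727  0.9247  0.078 ]
 [-0.1853  0.0082 -0.9826]] tilt 10.690438442846512 az 24.879488513063706
```

Request:
carry_out(
  increments=[8.5,-1.2,0,-6.1,0,8.5,-1.4,0,-6.1,0,8.5,-1.6,0,-6,0,8.5,-1.8,0,-6,0,8.5,-2,0,-5.9,0],
)

```text
clock: 6.5
eef_pos: [0.3254, 0.1391, 0.7052]
tool_rot: [-0.189, 0.96, 0.045, 0.2]
ft_force: [-0.3, 0.1, 0.4]
grip_width: 0.0848
grasp_force: 0.0
```

```bash
python3 s.py
```

```text
[ 0.3979 -0.0243  0.9676  2.1489  0.0073  0.0102] [0.3254 0.1391 0.7052]
[[-0.8481 -0.3815  0.3678]
 [-0.3453  0.9243  0.1625]
 [-0.4019  0.0108 -0.9156]] tilt 23.709083841791173 az 23.837523333524747
```

Request:
carry_out(
  increments=[8.5,-2.5,0,-5.7,0,8.5,-2.8,0,-5.5,0,8.5,-3,0,-5.4,0,8.5,-3.2,0,-5.3,0,8.5,-3.4,0,-5.2,0],
)

```text
clock: 7.12
eef_pos: [0.3302, 0.1393, 0.7889]
tool_rot: [-0.183, 0.931, 0.067, 0.308]
ft_force: [-0.4, 0.2, -0.3]
grip_width: 0.085
grasp_force: 0.0
```

```bash
python3 s.py
```

```text
[ 0.3901 -0.009   1.2113  2.149   0.0111  0.0056] [0.3302 0.1393 0.7889]
[[-0.7429 -0.3822  0.5496]
 [-0.2993  0.924   0.2379]
 [-0.5987  0.0123 -0.8008]] tilt 36.788957888612 az 23.409554367455417
```

Request:
carry_out(
  increments=[8.5,-3.5,0,-5.1,0,8.5,3.4,-3.3,3.1,0,8.5,3.4,-3.3,3.1,0,8.5,3.4,-3.3,3.1,0,8.5,3.4,-3.3,3.1,0],
)

```text
clock: 7.75
eef_pos: [0.3515, 0.0195, 0.6409]
tool_rot: [-0.181, 0.924, 0.072, 0.328]
ft_force: [0.9, -0.8, -0.4]
grip_width: 0.0853
grasp_force: 0.0
```

Request:
carry_out(
  increments=[8.5,3.4,-3.3,3.1,0,8.5,3.4,-3.3,3.1,0,8.5,3.4,-3.3,3.1,0,8.5,3.4,-3.3,3.1,0,8.5,3.4,-3.3,3.1,0],
)

```text
clock: 8.38
eef_pos: [0.3823, -0.1432, 0.4111]
tool_rot: [-0.181, 0.924, 0.072, 0.328]
ft_force: [0.9, -0.4, 0.8]
grip_width: 0.0851
grasp_force: 0.0
```

```bash
python3 s.py
python3 - <<'E'
from h import *
c=bot.camera('scene')
m=bot.regions_of(c,'drum_center'); P=cloud(c,m[0]['mask']); P=P[(P[:,2]>.012)&(P[:,2]<.09)]
from scipy.optimize import least_squares
r=least_squares(lambda p:np.hypot(P[:,0]-p[0],P[:,1]-p[1])-.023,[.468,-.257],loss='soft_l1',f_scale=.002);print(m[0]['p'],len(P),r.x)
c=bot.camera('top')
m=bot.regions_of(c,'drum_center'); P=cloud(c,m[0]['mask']);P=P[P[:,2]>.09]; print(m[0]['p'],len(P),P.mean(0) if len(P) else 0)
print([(q['p'],w(c,q['xyz'])) for q in bot.place_of(c,'drum_center')])
E
```

```text
[-0.7957 -0.2371 -0.22    1.304   0.6326 -1.0884] [ 0.3823 -0.1432  0.4111]
[[-0.7193 -0.3816  0.5805]
 [-0.2867  0.9242  0.2524]
 [-0.6328  0.0152 -0.7742]] tilt 39.26871091279254 az 23.502273408523696
0.86 225 [ 0.4662 -0.2584]
0.61 246 [ 0.4656 -0.2566  0.0985]
[(0.88, array([ 0.4671, -0.2599,  0.0484]))]
```

Request:
carry_out(
  increments=[8.5,3.7,-2.9,3.4,0,8.5,3.7,-2.9,3.4,0,8.5,3.7,-2.9,3.4,0,8.5,3.7,-2.9,3.4,0,8.5,3.7,-2.9,3.4,0],
)

```text
clock: 9.25
eef_pos: [0.4062, -0.2883, 0.1647]
tool_rot: [-0.183, 0.923, 0.069, 0.33]
ft_force: [-0.2, -1.4, 0.4]
grip_width: 0.0851
grasp_force: 0.0
```

```bash
cat > to.py <<'E'
from h import *
def to(p,n=''):
    o=bot.get_obs(); M=Rc(o['tool_rot']); d=M.T@(np.array(p)-o['eef_pos'])*100; print(n,'tool cm',d,'len',np.linalg.norm(d))
E
python3 s.py
python3 - <<'E'
from to import *
a=Rc(bot.get_obs()['tool_rot'])[:,2]
to(np.array([.4665,-.2582,.074])+.008*a)
c=bot.camera('wrist'); cv2.imwrite('pics/w1.png',c['pixels'])
print([(q['p'],w(c,q['xyz'])) for q in bot.place_of(c,'drum_center')])
E
```

```text
[-0.9932  0.2075 -0.4485  0.7729  0.6755 -1.3353] [ 0.4062 -0.2883  0.1647]
[[-0.7149 -0.3843  0.5841]
 [-0.2929  0.9232  0.249 ]
 [-0.6349  0.007  -0.7725]] tilt 39.41867786122279 az 23.08826206405823
 tool cm [ 0.5645  0.3939 12.0742] len 12.09385313369105
[(0.83, array([ 0.4672, -0.2592,  0.0531]))]
```

View pics/w1.png

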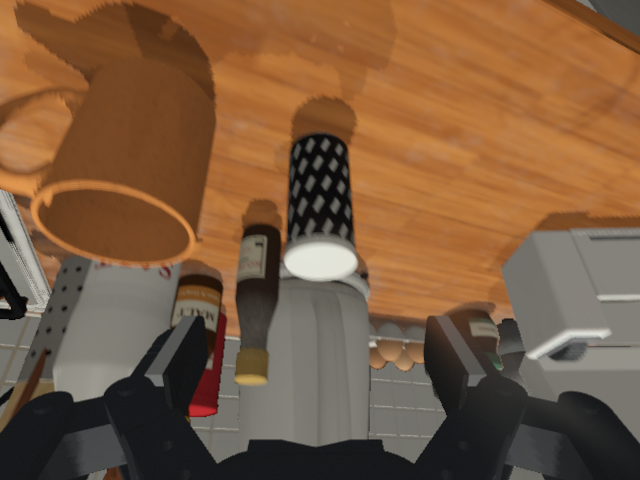

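Request:
carry_out(
  increments=[8.5,0.3,0.2,3,0,8.5,0.3,0.2,3,0,8.5,0,0,3,0,8.5,0,0,3,0,8.5,0,0,0,0],
)

```text
clock: 9.98
eef_pos: [0.4701, -0.2533, 0.0688]
tool_rot: [-0.184, 0.923, 0.071, 0.33]
ft_force: [-0.6, 0.9, -0.3]
grip_width: 0.0851
grasp_force: 0.0
```

Request:
carry_out(
  increments=[3,0,0,0,0,3,0,0,0,0,3,0,0,0,0,3,0,0,0,0,3,0,0,0,0],
)

```text
clock: 10.6
eef_pos: [0.4689, -0.2555, 0.0687]
tool_rot: [-0.182, 0.924, 0.07, 0.33]
ft_force: [-3.0, -0.1, 7.5]
grip_width: 0.0436
grasp_force: 59.7
```

```bash
python3 s.py
python3 - <<'E'
from to import *
c=bot.camera('wrist'); cv2.imwrite('pics/w2.png',c['pixels'])
print([(q['p'],w(c,q['xyz'])) for q in bot.place_of(c,'drum_center')])
E
```

```text
[-0.8342  0.3663 -0.5629  0.3793  0.6445 -1.1343] [ 0.4689 -0.2555  0.0687]
[[-0.7161 -0.3819  0.5843]
 [-0.2888  0.9242  0.2501]
 [-0.6355  0.0104 -0.7721]] tilt 39.46048708089171 az 23.171833115116257
[(0.78, array([ 0.4675, -0.2567,  0.0535]))]
```

View pics/w2.png

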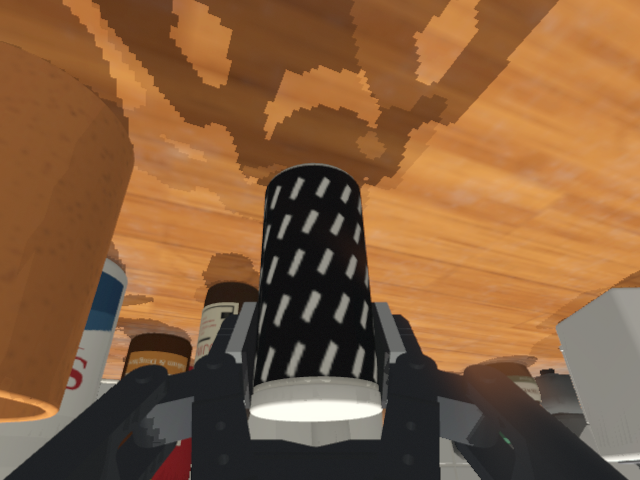

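Request:
carry_out(
  increments=[3,-1,0,-1.2,0,3,-2.5,0,-3,0,3,-2.8,0,-3.4,0,3,-2.7,0,-3.2,0,3,0,0,0,0],
)

```text
clock: 11.32
eef_pos: [0.4715, -0.2576, 0.2119]
tool_rot: [-0.183, 0.923, 0.068, 0.331]
ft_force: [0.4, 0.4, -0.9]
grip_width: 0.0437
grasp_force: 60.8
```

```bash
python3 s.py
cat >> to.py <<'E'
B=np.array([.4901,.1565,0]); MB=R.from_euler('z',.4031).as_matrix()
def bx(p): return MB.T@(np.array(p)-B)
def plan(pts,s=.0028,zo=.0687):
    "drum base waypoints in box frame (m) -> tool shifts in cm"
    o=bot.get_obs(); M=Rc(o['tool_rot']); p=o['eef_pos']
    for q in pts:
        t=MB@(np.array(q)+[s,0,zo])+B; d=M.T@(t-p)*100; print(q,d,np.linalg.norm(d)); p=t
E
python3 - <<'E'
from to import *
print(bx(bot.get_obs()['eef_pos'])-[.0028,0,.0687])
plan([(-.06,0,.13),(-.01,0,.074),(.01,0,.068),(.018,0,.048),(.022,0,.02),(.024,0,.006)])
c=bot.camera('scene'); print([(q['p'],bx(w(c,q['xyz']))) for q in bot.place_of(c,'drum_center')])
c=bot.camera('wrist'); print([(q['p'],bx(w(c,q['xyz']))) for q in bot.place_of(c,'drum_center')])
for n in ['box','wheel_top','lid_lip','back_row','lid_hinge']: print(n,[(q['p'],bx(w(c,q['xyz']))) for q in bot.place_of(c,n)][:2])
E
```

```text
[-0.8325  0.1585 -0.3758  0.7679  0.6428 -1.1331] [ 0.4715 -0.2576  0.2119]
[[-0.7142 -0.3822  0.5863]
 [-0.2923  0.9241  0.2464]
 [-0.636   0.0046 -0.7717]] tilt 39.49419473144515 az 22.790960006812654
[-0.1823 -0.3736  0.1432]
(-0.06, 0, 0.13) [-8.177  37.4859  8.6736] 39.3355336962543
(-0.01, 0, 0.074) [-0.2966  0.0288  7.5014] 7.507329751649384
(0.01, 0, 0.068) [-1.1616  0.019   1.735 ] 2.0880613017821132
(0.018, 0, 0.048) [ 0.6547 -0.0005  2.0522] 2.1540659228537993
(0.022, 0, 0.02) [ 1.4721 -0.0085  2.4151] 2.828427124746191
(0.024, 0, 0.006) [ 0.7361 -0.0043  1.2076] 1.4142135623730945
[(0.89, array([-0.1836, -0.3743,  0.1951]))]
[(0.93, array([-0.1816, -0.3741,  0.1922]))]
box []
wheel_top [(0.93, array([-0.0346, -0.1367,  0.1246]))]
lid_lip []
back_row []
lid_hinge []
```

Request:
carry_out(
  increments=[3,-1.6,5.3,0.7,0,3,-1.6,5.3,0.7,0,3,-1.4,5.3,1,0,3,-1.3,5.3,1,0,3,-1.3,5.3,1,0],
)

```text
clock: 12.4
eef_pos: [0.4453, 0.0225, 0.2225]
tool_rot: [-0.181, 0.924, 0.072, 0.329]
ft_force: [1.2, 0.7, -0.8]
grip_width: 0.0438
grasp_force: 61.0
```

Request:
carry_out(
  increments=[3,-0.5,5.3,2,0,3,-0.5,5.2,2,0,3,0,0,0,0,3,0,0,0,0,3,0,0,0,0],
)

```text
clock: 13.02
eef_pos: [0.4368, 0.1295, 0.1994]
tool_rot: [-0.18, 0.924, 0.071, 0.329]
ft_force: [-0.5, -0.3, -0.0]
grip_width: 0.0437
grasp_force: 61.1
```

```bash
python3 s.py
python3 - <<'E'
from to import *
print(bx(bot.get_obs()['eef_pos'])-[.0028,0,.0687])
plan([(-.045,0,.112),(-.01,0,.074),(.01,0,.068),(.018,0,.048),(.022,0,.02),(.024,0,.006)])
c=bot.camera('scene'); cv2.imwrite('pics/s3.png',c['pixels'][80:380,160:460])
c=bot.camera('wrist'); cv2.imwrite('pics/w3.png',c['pixels'])
for n in ['drum_center','wheel_top','lid_lip','back_row','lid_hinge','box','carton']: print(n,[(q['p'],bx(w(c,q['xyz']))) for q in bot.place_of(c,n)][:2])
E
```

```text
[ 0.2091 -0.2427 -0.8442  0.2921  0.1234 -0.1326] [0.4368 0.1295 0.1994]
[[-0.7185 -0.3798  0.5828]
 [-0.2866  0.925   0.2495]
 [-0.6338  0.0123 -0.7734]] tilt 39.34000270569243 az 23.17888906139185
[-0.0624 -0.0039  0.1307]
(-0.045, 0, 0.112) [-0.1508  0.3943  2.5527] 2.587361015596579
(-0.01, 0, 0.074) [-0.298   0.0007  5.1576] 5.166236541235798
(0.01, 0, 0.068) [-1.1663  0.0197  1.7319] 2.088061301782113
(0.018, 0, 0.048) [ 0.649  -0.0137  2.0539] 2.1540659228537993
(0.022, 0, 0.02) [ 1.4653 -0.0289  2.4191] 2.828427124746191
(0.024, 0, 0.006) [ 0.7327 -0.0145  1.2095] 1.414213562373094
drum_center [(0.89, array([-0.0622, -0.004 ,  0.1829]))]
wheel_top [(0.9, array([-0.0369, -0.1368,  0.1216]))]
lid_lip [(0.66, array([ 0.0211, -0.002 ,  0.2356]))]
back_row [(0.78, array([ 0.031 , -0.0005,  0.0035]))]
lid_hinge [(0.2, array([-0.0637, -0.0049,  0.1839]))]
box [(0.76, array([ 0.0014, -0.0041, -0.    ]))]
carton [(0.29, array([ 0.0301, -0.0013,  0.0038]))]
```

View pics/w3.png

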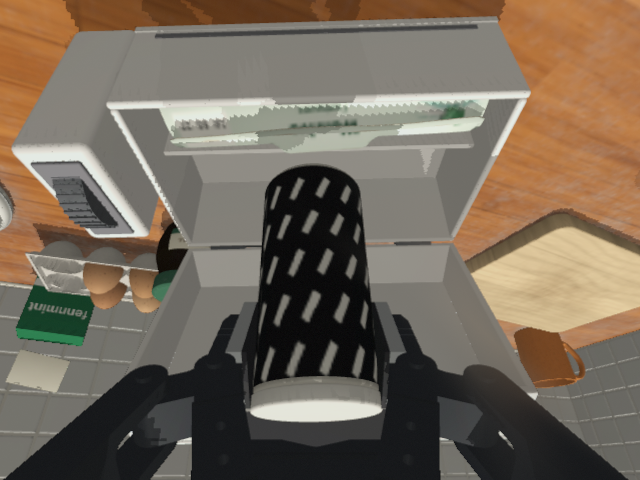

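Request:
carry_out(
  increments=[3,-0.1,0.4,2.5,0,3,-0.2,0,2.6,0,3,-0.2,0,2.5,0,3,-1.2,0,1.7,0,3,0,0,0,0],
)

```text
clock: 14.1
eef_pos: [0.5019, 0.1634, 0.1379]
tool_rot: [-0.182, 0.924, 0.071, 0.329]
ft_force: [-0.6, 0.3, -0.4]
grip_width: 0.0437
grasp_force: 61.1
```

Run:
```python
from to import *
o=bot.get_obs();print(bx(o['eef_pos'])-[.0028,0,.0687],o['ft_force'])
plan([(.018,0,.048),(.022,0,.02),(.024,0,.005)])
```

```text
[0.0107 0.0018 0.0692] [-0.5554  0.2515 -0.4413]
(0.018, 0, 0.048) [ 0.7784 -0.1954  2.1   ] 2.2481363422902167
(0.022, 0, 0.02) [ 1.4645 -0.0309  2.4196] 2.828427124746191
(0.024, 0, 0.005) [ 0.7956 -0.0167  1.2871] 1.5132745950421547
```

Request:
carry_out(
  increments=[3,0.8,-0.2,2.1,0,3,0.7,0,1.2,0,3,0.7,0,1.2,0,3,0.5,0,0.7,0,3,0,0,0,0],
)

```text
clock: 14.72
eef_pos: [0.5119, 0.1662, 0.0803]
tool_rot: [-0.182, 0.924, 0.071, 0.328]
ft_force: [-0.7, 0.2, -0.1]
grip_width: 0.0439
grasp_force: 61.1
```

Run:
```python
from to import *
o=bot.get_obs();print(bx(o['eef_pos'])-[.0028,0,.0687],o['ft_force'])
plan([(.024,0,.005)])
```

```text
[0.0211 0.0004 0.0116] [-0.7205  0.2236 -0.1067]
(0.024, 0, 0.005) [ 0.1916 -0.0419  0.6975] 0.7245799564930733
```

Request:
carry_out(
  increments=[3,0.1,0,0.35,0,3,0.1,0,0.3,0,3,0,0,0,0,3,0,0,0,0,3,0,0,0,0],
)

```text
clock: 15.35
eef_pos: [0.5151, 0.1676, 0.0747]
tool_rot: [-0.182, 0.924, 0.071, 0.329]
ft_force: [0.1, 0.2, -0.3]
grip_width: 0.0435
grasp_force: 61.1
```

Request:
carry_out(
  increments=[3,0.1,0,0.12,0,3,0.1,0,0.12,0,3,0,0,0,0,3,0,0,0,0,3,0,0,0,0],
)

```text
clock: 15.98
eef_pos: [0.5165, 0.168, 0.0735]
tool_rot: [-0.182, 0.923, 0.072, 0.331]
ft_force: [-5.1, -1.4, 9.1]
grip_width: 0.0437
grasp_force: 62.3
```

Request:
carry_out(
  increments=[7.5,0,0,0,0,7.5,0,0,0,0,7.5,0,0,0,0,7.5,0,0,0,0,7.5,0,0,0,0],
)

```text
clock: 16.6
eef_pos: [0.5149, 0.1675, 0.0713]
tool_rot: [-0.182, 0.924, 0.071, 0.329]
ft_force: [-0.5, 0.4, -0.0]
grip_width: 0.0752
grasp_force: 0.0
```

Request:
carry_out(
  increments=[7.5,0,0,-2,0,7.5,0,0,-3,0,7.5,0,0,-4,0,7.5,0,0,-5,0,7.5,0,0,-5,0],
)

```text
clock: 17.23
eef_pos: [0.4031, 0.1194, 0.2192]
tool_rot: [-0.182, 0.924, 0.071, 0.329]
ft_force: [1.0, 0.5, 0.3]
grip_width: 0.0752
grasp_force: 0.0
```

```bash
python3 s.py
python3 - <<'E'
from to import *
print(bx(bot.get_obs()['eef_pos']))
for k in ['wrist','scene']:
    c=bot.camera(k); cv2.imwrite(f'pics/{k}4.png',c['pixels'])
    for n in ['drum_center','lid_lip','lid_hinge','carton','wheel_top']: print(k,n,[(q['p'],bx(w(c,q['xyz']))) for q in bot.place_of(c,n)][:2])
E
```

```text
[ 0.1943 -0.3627 -0.853   0.4055  0.1349 -0.147 ] [0.4031 0.1194 0.2192]
[[-0.7176 -0.3831  0.5816]
 [-0.2892  0.9236  0.2516]
 [-0.6336  0.0124 -0.7736]] tilt 39.32146272732234 az 23.391138345482474
[-0.0946  0.      0.2192]
wrist drum_center [(0.59, array([ 0.0248, -0.0017,  0.0575]))]
wrist lid_lip [(0.96, array([ 0.021 , -0.0057,  0.2391]))]
wrist lid_hinge [(0.84, array([ 0.0786, -0.0034,  0.0765]))]
wrist carton [(0.61, array([-0.0009, -0.0025, -0.0002])), (0.44, array([ 0.0257, -0.001 ,  0.0594]))]
wrist wheel_top [(0.65, array([-0.0329, -0.1351,  0.1228]))]
scene drum_center [(0.81, array([0.028 , 0.0007, 0.0568]))]
scene lid_lip [(0.93, array([0.0199, 0.0022, 0.2401])), (0.37, array([ 0.071 , -0.0025,  0.0735]))]
scene lid_hinge [(0.93, array([ 0.0719, -0.0015,  0.0747]))]
scene carton [(0.94, array([-0.0395, -0.0019,  0.0088]))]
scene wheel_top [(0.91, array([-0.0337, -0.1379,  0.1208])), (0.69, array([0.0709, 0.0001, 0.07  ]))]
```

View pics/wrist4.png

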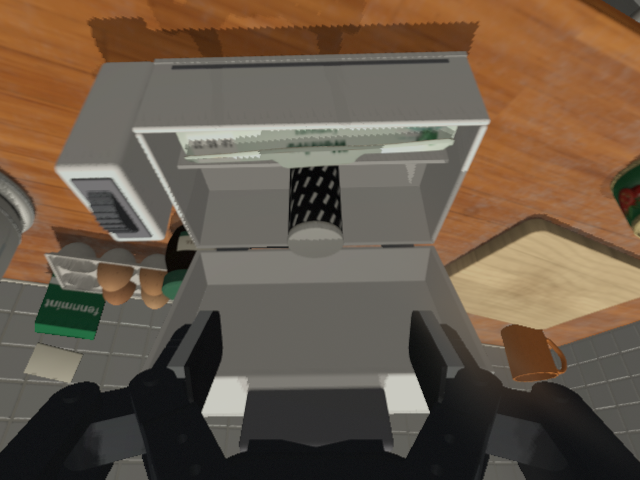

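```bash
cat > lid.py <<'E'
from to import *
o=bot.get_obs(); M=MB.T@Rc(o['tool_rot']); X=M[:,0]; a=M[:,2]
def tcp(th,s=.177,lift=0,y=0):
    u=np.array([-np.cos(th),0,np.sin(th)]); n=np.array([np.sin(th),0,np.cos(th)])
    Q=np.array([.075,0,.075])+u*s+n*(.022+(.19-s)*max(0,np.sin(th-.885))+lift)
    return Q-.011*X-.011*a+[0,y,0]
def steps(pts,show=True):
    p=bx(o['eef_pos'])
    for q in pts:
        d=M.T@(q-p)*100; print(np.round(q,4),np.round(d,2),round(float(np.linalg.norm(d)),2)); p=q
E
python3 - <<'E'
from lid import *
c=tcp(1.13,lift=.010)
steps([c-.06*a+.015*(-X), c]+[tcp(t) for t in np.arange(1.1,-.06,-.1)])
E
```

```text
[ 0.0066 -0.0007  0.3215] [-14.35   0.17  -1.79] 14.46
[ 0.0329 -0.0002  0.2656] [1.5 0.  6. ] 6.18
[ 0.0184 -0.0002  0.2595] [ 1.51 -0.02 -0.44] 1.57
[ 0.0007 -0.0002  0.2521] [ 1.83 -0.03 -0.55] 1.91
[-0.0161 -0.0002  0.2429] [ 1.88 -0.03 -0.35] 1.91
[-0.031  -0.0002  0.2328] [ 1.8  -0.03 -0.15] 1.8
[-0.0446 -0.0002  0.2213] [ 1.78 -0.03  0.02] 1.78
[-0.0571 -0.0002  0.2086] [ 1.77 -0.03  0.2 ] 1.78
[-0.0682 -0.0002  0.1946] [ 1.74 -0.03  0.38] 1.78
[-0.0779 -0.0002  0.1797] [ 1.7  -0.03  0.55] 1.78
[-0.086  -0.0002  0.1638] [ 1.63 -0.03  0.72] 1.78
[-0.0925 -0.0002  0.1472] [ 1.55 -0.03  0.88] 1.78
[-0.0973 -0.0002  0.13  ] [ 1.46 -0.03  1.03] 1.78
[-0.1004 -0.0002  0.1125] [ 1.35 -0.03  1.17] 1.78
```

Request:
carry_out(
  increments=[0,-4.8,0.1,-0.6,0,0,-4.8,0.1,-0.6,0,0,-4.8,0,-0.6,0,0,0,0,0,0,0,0,0,0,0],
)

```text
clock: 18.45
eef_pos: [0.4957, 0.1585, 0.3216]
tool_rot: [-0.182, 0.925, 0.071, 0.327]
ft_force: [0.6, -0.3, 0.0]
grip_width: 0.0002
grasp_force: 0.0
```

Request:
carry_out(
  increments=[0,0,0,0,0,0,0,0,0,0,0,0.5,0,2,0,0,0.5,0,2,0,0,0.5,0,2,0],
)

```text
clock: 19.08
eef_pos: [0.5204, 0.1693, 0.267]
tool_rot: [-0.182, 0.924, 0.071, 0.329]
ft_force: [1.0, -0.9, 0.1]
grip_width: 0.0
grasp_force: 0.0
```

Run:
```python
from lid import *
print(o['ft_force'],o['grip_width'],bx(o['eef_pos']))
steps([tcp(t) for t in [1.1,1,.9]])
c=bot.camera('scene'); cv2.imwrite('pics/s5.png',c['pixels'][100:400,150:450])
```

```text
[ 0.9907 -0.9397  0.0881] 5.637442095115152e-06 [ 0.0329 -0.0001  0.267 ]
[ 0.0183 -0.0002  0.2595] [ 1.6  -0.03 -0.35] 1.64
[ 0.0007 -0.0002  0.2521] [ 1.83 -0.03 -0.55] 1.91
[-0.0161 -0.0002  0.2429] [ 1.88 -0.03 -0.35] 1.91
```

View pics/s5.png

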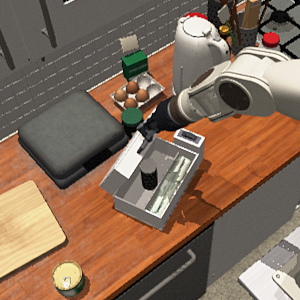

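Request:
carry_out(
  increments=[0,0.8,0,-0.15,0,0,0.8,0,-0.2,0,0,0.9,0,-0.25,0,0,0.9,0,-0.25,0,0,0.9,0,-0.2,0],
)

```text
clock: 19.75
eef_pos: [0.4837, 0.154, 0.2494]
tool_rot: [-0.182, 0.924, 0.071, 0.33]
ft_force: [1.8, -0.3, 1.4]
grip_width: -0.0002
grasp_force: 1.0
```

```bash
cat > lc.py <<'E'
from lid import *
import sys
print(o['ft_force'],bx(o['eef_pos']))
c=bot.camera('scene')
print([(q['p'],bx(w(c,q['xyz']))) for q in bot.place_of(c,'lid_lip')])
for q in bot.place_of(c,'lid_lip')[:1]:
    v=bx(w(c,q['xyz']))-[.075,0,.075]; print('theta',np.arctan2(v[2],-v[0])-np.arctan2(.022,.17))
steps([tcp(t) for t in map(float,sys.argv[1:])])
E
python3 lc.py 1 .9 .8 .7 .6
```

```text
[ 1.7609 -0.2808  1.3996] [-0.0069  0.0002  0.2494]
[(0.76, array([-0.0034, -0.0006,  0.231 ]))]
theta 0.9765249759834123
[ 0.0006 -0.0002  0.2521] [-0.75 -0.03  0.27] 0.8
[-0.0161 -0.0002  0.2429] [ 1.88 -0.03 -0.36] 1.91
[-0.031  -0.0002  0.2328] [ 1.79 -0.03 -0.16] 1.8
[-0.0447 -0.0002  0.2213] [ 1.78 -0.03  0.01] 1.78
[-0.0572 -0.0002  0.2086] [ 1.77 -0.03  0.19] 1.78
```

Request:
carry_out(
  increments=[0,1.1,0,-0.1,0,0,0.9,0,-0.1,0,0,0.9,0,-0.1,0,0,0.9,0,0,0,0,0.9,0,0,0],
)

```text
clock: 20.52
eef_pos: [0.4477, 0.1399, 0.2205]
tool_rot: [-0.182, 0.924, 0.071, 0.329]
ft_force: [2.3, -0.5, 0.6]
grip_width: 0.0003
grasp_force: 0.7
```

Request:
carry_out(
  increments=[0,0.9,0,0.1,0,0,0.9,0,0.1,0,0,0.9,0,0.2,0,0,0.9,0,0.2,0,0,0.9,0,0.3,0],
)

```text
clock: 21.15
eef_pos: [0.4207, 0.1292, 0.1851]
tool_rot: [-0.182, 0.924, 0.071, 0.329]
ft_force: [-0.4, 0.2, 1.4]
grip_width: -0.0003
grasp_force: 0.6
```

```bash
python3 lc.py .4 .3 .2 .1 .05 0 -.05
```

```text
[-0.4496  0.2325  1.3942] [-0.0745  0.0021  0.1851]
[(0.61, array([-0.0682,  0.0018,  0.1715])), (0.4, array([-0.0408,  0.0006,  0.0071]))]
theta 0.46452172388089685
[-0.0779 -0.0002  0.1797] [ 0.6  -0.24  0.2 ] 0.68
[-0.0861 -0.0002  0.1638] [ 1.63 -0.03  0.71] 1.78
[-0.0926 -0.0002  0.1472] [ 1.56 -0.03  0.87] 1.78
[-0.0974 -0.0002  0.13  ] [ 1.46 -0.03  1.02] 1.78
[-0.0991 -0.0002  0.1213] [ 0.69 -0.01  0.56] 0.89
[-0.1005 -0.0002  0.1125] [ 0.66 -0.01  0.6 ] 0.89
[-0.1013 -0.0002  0.1036] [ 0.63 -0.01  0.63] 0.89
```

Request:
carry_out(
  increments=[0,0.6,-0.2,0.2,0,0,0.8,0,0.35,0,0,0.8,0,0.35,0,0,0.8,0,0.45,0,0,0.8,0,0.45,0],
)

```text
clock: 21.92
eef_pos: [0.4049, 0.1208, 0.1469]
tool_rot: [-0.182, 0.924, 0.071, 0.329]
ft_force: [0.8, -0.1, 0.7]
grip_width: 0.0002
grasp_force: 0.5
```

Request:
carry_out(
  increments=[0,0.7,0,0.5,0,0,0.7,0,0.5,0,0,0.7,0,0.55,0,0,0.4,0,0.4,0,0,0,0,0,0],
)

```text
clock: 22.55
eef_pos: [0.3979, 0.1187, 0.1157]
tool_rot: [-0.182, 0.924, 0.072, 0.328]
ft_force: [-0.5, -0.1, -0.4]
grip_width: 0.0001
grasp_force: 0.0
```

```bash
python3 lc.py 0 -.05
```

```text
[-0.4876 -0.0682 -0.4303] [-0.0997  0.0014  0.1157]
[(0.92, array([-0.0926,  0.0007,  0.1069]))]
theta 0.0591807560200408
[-0.1004 -0.0002  0.1125] [ 0.26 -0.17  0.2 ] 0.37
[-0.1013 -0.0002  0.1036] [ 0.63 -0.01  0.63] 0.89
```

Request:
carry_out(
  increments=[0,0.2,-0.1,0.25,0,0,0.2,0,0.25,0,0,0,0,0,0,0,0,0,0,0,0,0,0,0,0],
)

```text
clock: 23.32
eef_pos: [0.3992, 0.1179, 0.1105]
tool_rot: [-0.182, 0.924, 0.071, 0.329]
ft_force: [-0.5, 0.1, 2.6]
grip_width: 0.0001
grasp_force: 1.6
```

```bash
python3 lc.py 0 -.05
```

```text
[-0.5366  0.072   2.6307] [-0.0987  0.0001  0.1105]
[]
[-0.1005 -0.0002  0.1125] [ 0.01 -0.03 -0.27] 0.27
[-0.1014 -0.0002  0.1036] [ 0.63 -0.01  0.63] 0.89
```

Request:
carry_out(
  increments=[0,0.2,0,0.25,0,0,0.2,0,0.25,0,0,0,0,0,0,0,0,0,0,0,0,0,0,0,0],
)

```text
clock: 24.1
eef_pos: [0.4037, 0.1193, 0.1098]
tool_rot: [-0.182, 0.922, 0.072, 0.333]
ft_force: [-21.1, -7.6, 37.0]
grip_width: 0.0004
grasp_force: 18.7
```

```bash
python3 lc.py 0 -.05
```

```text
[-21.087   -7.6129  36.9714] [-0.0941 -0.0003  0.1098]
[(0.76, array([-0.0928,  0.0006,  0.0998]))]
theta 0.018249094873519833
[-0.1006 -0.0002  0.1125] [ 0.33  0.01 -0.63] 0.71
[-0.1015 -0.0002  0.1036] [ 0.64 -0.01  0.62] 0.89
```

Request:
carry_out(
  increments=[0,-0.4,0,-0.5,0,0,-0.8,0,-1,0,0,-2,0,-2.4,0,0,-2,0,-2.4,0,0,0,-4,0,0],
)

```text
clock: 24.88
eef_pos: [0.4176, 0.0829, 0.1898]
tool_rot: [-0.186, 0.922, 0.072, 0.331]
ft_force: [1.2, -0.8, -0.9]
grip_width: -0.0002
grasp_force: 0.0
```

```bash
cat > wh.py <<'E'
from lid import *
import sys
W=np.array([-.0335,-.1367,.09])
def wt(phi,lift=0): return W+(.03+lift)*np.array([np.sin(phi),0,np.cos(phi)])-.011*X-.011*a
E
python3 - <<'E'
from wh import *
c=bot.camera('scene')
for n in ['lid_lip','wheel_top']: print(n,[(q['p'],bx(w(c,q['xyz']))) for q in bot.place_of(c,n)][:2])
print(o['ft_force'],bx(o['eef_pos']))
steps([wt(-.5,.05),wt(-.5,.01),wt(-.5,.0),wt(-.25),wt(0),wt(.25),wt(.5)])
E
```

```text
lid_lip [(0.63, array([-0.0955,  0.001 ,  0.1015])), (0.26, array([0.0021, 0.001 , 0.0005]))]
wheel_top []
[ 1.2045 -0.7872 -0.8786] [-0.0955 -0.0393  0.1898]
[-0.0704 -0.1369  0.1757] [-1.12 -9.77  2.62] 10.17
[-0.0512 -0.1369  0.1406] [ 0.76 -0.03  3.93] 4.0
[-0.0464 -0.1369  0.1318] [ 0.19 -0.01  0.98] 1.0
[-0.0395 -0.1369  0.1346] [-0.71  0.    0.23] 0.75
[-0.032  -0.1369  0.1355] [-0.63  0.    0.4 ] 0.75
[-0.0246 -0.1369  0.1346] [-0.51  0.    0.54] 0.75
[-0.0176 -0.1369  0.1318] [-0.36 -0.    0.65] 0.75
```

Request:
carry_out(
  increments=[0,-0.4,-3.3,0.9,0,0,-0.4,-3.3,0.9,0,0,-0.3,-3.2,0.8,0,0,0.4,0,2,0,0,0,0,0,0],
)

```text
clock: 25.65
eef_pos: [0.4838, 0.0046, 0.151]
tool_rot: [-0.182, 0.925, 0.073, 0.325]
ft_force: [0.2, 0.5, 0.2]
grip_width: 0.0002
grasp_force: 0.0
```

Run:
```python
from wh import *
print(o['ft_force'],bx(o['eef_pos']))
steps([wt(-.5,.01),wt(-.5,.0),wt(-.25)])
c=bot.camera('wrist'); cv2.imwrite('pics/w6.png',c['pixels'])
for n in ['wheel_top']: print(n,[(q['p'],bx(w(c,q['xyz']))) for q in bot.place_of(c,n)][:2])
```

```text
[0.2416 0.4989 0.1908] [-0.0653 -0.1372  0.151 ]
[-0.051  -0.137   0.1406] [-0.45  0.02  1.71] 1.77
[-0.0462 -0.137   0.1318] [ 0.18 -0.01  0.98] 1.0
[-0.0393 -0.137   0.1345] [-0.71  0.01  0.22] 0.75
wheel_top [(0.91, array([-0.0344, -0.1359,  0.1229]))]
```

View pics/w6.png

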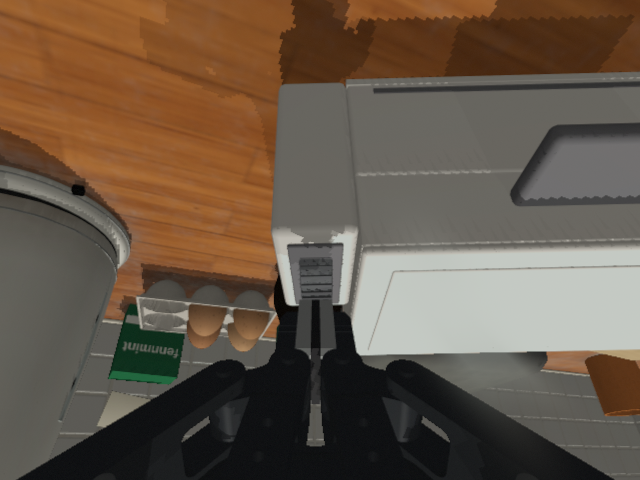

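Request:
carry_out(
  increments=[0,-0.5,0,1.7,0,0,0.1,0,0.5,0,0,0.1,0,0.4,0,0,0,0,0,0,0,0,0,0,0],
)

```text
clock: 26.38
eef_pos: [0.5028, 0.0108, 0.1359]
tool_rot: [-0.182, 0.924, 0.071, 0.328]
ft_force: [-0.1, -0.2, 0.9]
grip_width: 0.0001
grasp_force: 0.0
```

```bash
cat > wc.py <<'E'
from wh import *
print('f box',MB.T@o['ft_force'],bx(o['eef_pos']),'rel wheel', bx(o['eef_pos'])+.011*X+.011*a-W)
E
python3 wc.py
```

```text
f box [-0.1925 -0.0811  0.8819] [-0.0454 -0.139   0.1359] rel wheel [-0.0135 -0.0021  0.0304]
```

Request:
carry_out(
  increments=[0,0.15,0.1,0.15,0,0,0.15,0.1,0.15,0,0,0,0,0,0,0,0,0,0,0,0,0,0,0,0],
)

```text
clock: 27.0
eef_pos: [0.5019, 0.0126, 0.1315]
tool_rot: [-0.182, 0.924, 0.071, 0.328]
ft_force: [-0.9, -0.3, -0.0]
grip_width: -0.0001
grasp_force: 0.0
```

```bash
python3 wc.py
```

```text
f box [-0.9146  0.1004 -0.0318] [-0.0456 -0.137   0.1315] rel wheel [-0.0137 -0.0001  0.0261]
```

Request:
carry_out(
  increments=[0,0.1,0,0.1,0,0,0.1,0,0.1,0,0,0,0,0,0,0,0,0,0,0,0,0,0,0,0],
)

```text
clock: 27.62
eef_pos: [0.5021, 0.0126, 0.1297]
tool_rot: [-0.182, 0.924, 0.071, 0.329]
ft_force: [-5.0, -1.5, 7.0]
grip_width: -0.0002
grasp_force: 4.0
```

```bash
python3 wc.py
```

```text
f box [-5.1975  0.5454  7.0131] [-0.0454 -0.1371  0.1297] rel wheel [-0.0134 -0.0002  0.0242]
```

Request:
carry_out(
  increments=[0,-0.35,0,0.13,0,0,-0.35,0,0.15,0,0,-0.31,0,0.2,0,0,-0.31,0,0.22,0,0,-0.26,0,0.27,0],
)

```text
clock: 28.25
eef_pos: [0.5201, 0.0203, 0.1331]
tool_rot: [-0.183, 0.923, 0.072, 0.33]
ft_force: [-1.3, 1.7, 6.2]
grip_width: 0.0001
grasp_force: 3.0
```

```bash
python3 wc.py
```

```text
f box [-0.4934  2.0977  6.2316] [-0.0258 -0.1371  0.1331] rel wheel [ 0.0062 -0.0002  0.0276]
```

Request:
carry_out(
  increments=[0,-0.26,0,0.29,0,0,-0.2,0,0.33,0,0,-0.18,0,0.34,0,0,0,0,0,0,0,0,0,0,0],
)

```text
clock: 28.88
eef_pos: [0.5305, 0.0247, 0.1298]
tool_rot: [-0.183, 0.923, 0.072, 0.33]
ft_force: [2.1, 4.7, 5.8]
grip_width: -0.0001
grasp_force: 3.4
```

```bash
python3 wc.py
```

```text
f box [3.7502 3.5221 5.7786] [-0.0145 -0.1371  0.1298] rel wheel [ 0.0175 -0.0002  0.0243]
```

Request:
carry_out(
  increments=[0,-1.3,0,-1.5,0,0,2.4,0,-2,0,0,1.1,0,1.3,0,0,0,0,0,0,0,0,0,0,0],
)

```text
clock: 29.5
eef_pos: [0.5, 0.0117, 0.1306]
tool_rot: [-0.182, 0.924, 0.071, 0.328]
ft_force: [0.1, 0.7, 0.3]
grip_width: 0.0002
grasp_force: 0.0
```

```bash
python3 wc.py
```

```text
f box [0.3915 0.6378 0.2853] [-0.0477 -0.137   0.1306] rel wheel [-0.0158 -0.0001  0.0251]
```

Request:
carry_out(
  increments=[0,0.05,0,0.2,0,0,0.05,0,0.2,0,0,-0.33,0,0.14,0,0,-0.35,0,0.15,0,0,-0.31,0,0.2,0],
)

```text
clock: 30.12
eef_pos: [0.5092, 0.0152, 0.1306]
tool_rot: [-0.18, 0.925, 0.07, 0.327]
ft_force: [-55.5, -21.7, 56.0]
grip_width: 0.0
grasp_force: 34.6
```

```bash
python3 wc.py
```

```text
f box [-59.5432   1.8474  56.031 ] [-0.0379 -0.1375  0.1306] rel wheel [-0.006  -0.0005  0.0252]
```

Request:
carry_out(
  increments=[0,0.3,0,-0.3,0,0,-0.3,0,-0.5,0,0,-1,0,-1.2,0,0,-2,0,-3,0,0,0,0,-4,0],
)

```text
clock: 30.75
eef_pos: [0.4821, 0.0031, 0.2202]
tool_rot: [-0.183, 0.924, 0.071, 0.329]
ft_force: [0.8, -0.7, 0.4]
grip_width: -0.0004
grasp_force: 0.0
```

```bash
python3 wc.py
python3 - <<'E'
from h import *
c=bot.camera('wrist'); p=c['pixels']
for n in ['wheel_top','wheel']:
    m=bot.regions_of(c,n)
    if m:
        v,u=np.nonzero(m[0]['mask']); print(n,m[0]['p'],u.min(),u.max(),v.min(),v.max())
cu,cv=int(np.median(u)),int(np.median(v))
a=p[max(cv-60,0):cv+60,max(cu-60,0):cu+60]; old=cv2.imread('pics/w6.png')[215:335,258:378]
cv2.imwrite('pics/c7.png',np.hstack([cv2.resize(a,(400,400)),cv2.resize(old,(400,400))]))
E
```

```text
f box [ 0.4653 -0.9531  0.3677] [-0.0675 -0.138   0.2202] rel wheel [-0.0356 -0.0011  0.1147]
wheel_top 0.7 280 639 11 273
wheel 0.85 303 329 156 205
```

View pics/c7.png

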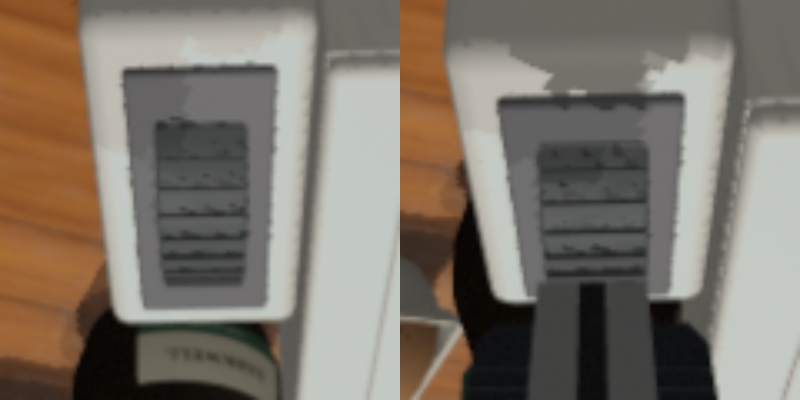

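```bash
sed -i 's/-.1367,.09\]/-.1367,.0874]/' wh.py
python3 - <<'E'
from wh import *
steps([wt(-.35,.02),wt(-.35,.003),wt(-.35,-.001),wt(-.2,-.001),wt(-.05,-.001),wt(.1,-.001),wt(.25,-.001),wt(.4,-.001),wt(.55,-.001)])
E
```

```text
[-0.0491 -0.1369  0.1499] [3.06 0.13 6.66] 7.33
[-0.0433 -0.1369  0.1339] [ 0.56 -0.01  1.6 ] 1.7
[-0.0419 -0.1369  0.1301] [ 0.13 -0.    0.38] 0.4
[-0.0378 -0.1369  0.1313] [-0.4   0.01  0.17] 0.43
[-0.0334 -0.1369  0.1318] [-0.37  0.01  0.23] 0.43
[-0.0291 -0.1369  0.1317] [-0.33  0.    0.28] 0.43
[-0.0248 -0.1369  0.131 ] [-0.28  0.    0.33] 0.43
[-0.0207 -0.1369  0.1296] [-0.23  0.    0.37] 0.43
[-0.0168 -0.1369  0.1276] [-0.17  0.    0.4 ] 0.43
```

Request:
carry_out(
  increments=[0,1.5,0.1,3.3,0,0,1.5,0,3.3,0,0,0.6,0,1.6,0,0,0,0,0,0,0,0,0,0,0],
)

```text
clock: 31.52
eef_pos: [0.5006, 0.0146, 0.1295]
tool_rot: [-0.182, 0.925, 0.072, 0.326]
ft_force: [-4.5, -0.5, 1.6]
grip_width: 0.0002
grasp_force: 1.9
```

```bash
python3 wc.py
python3 - <<'E'
from wh import *
steps([wt(-.35,-.001)])
E
```

```text
f box [-4.3302  1.2903  1.5583] [-0.046  -0.1346  0.1295] rel wheel [-0.0141  0.0023  0.0267]
[-0.0418 -0.137   0.1301] [-0.36 -0.23  0.22] 0.48
```

Request:
carry_out(
  increments=[0,-0.2,-0.2,0.15,0,0,-0.2,0,0.15,0,0,-0.2,0,0.12,0,0,0,0,0,0,0,0,0,0,0],
)

```text
clock: 32.15
eef_pos: [0.5023, 0.0151, 0.1287]
tool_rot: [-0.18, 0.927, 0.073, 0.322]
ft_force: [-48.0, -12.9, 39.5]
grip_width: -0.0001
grasp_force: 29.2
```

```bash
python3 wc.py
```

```text
f box [-49.2542   6.9351  39.5353] [-0.0443 -0.1349  0.1287] rel wheel [-0.0125  0.0022  0.0259]
```

Request:
carry_out(
  increments=[0,0.2,0,-0.3,0,0,0,0,-1,0,0,-1,0,-2,0,0,-2,0,-4,0,0,-2,0,-4,0],
)

```text
clock: 32.78
eef_pos: [0.4787, 0.0005, 0.2513]
tool_rot: [-0.182, 0.924, 0.072, 0.328]
ft_force: [0.9, 0.4, 0.5]
grip_width: 0.0
grasp_force: 0.0
```

Request:
carry_out(
  increments=[0,0,0,-3,0,0,0,0,-3,0,0,0,0,0,0,0,0,0,0,0,0,0,0,0,0],
)

```text
clock: 33.4
eef_pos: [0.4438, -0.0143, 0.2953]
tool_rot: [-0.182, 0.925, 0.072, 0.327]
ft_force: [0.1, -0.2, -0.6]
grip_width: -0.0002
grasp_force: 0.0
```

```bash
python3 lc.py
python3 - <<'E'
from lid import *
for k in ['scene','top']:
    c=bot.camera(k)
    m=bot.regions_of(c,'lid'); q=(cloud(c,m[0]['mask'])-B)@MB
    t=q[(abs(q[:,1])<.1)&(q[:,0]>-.06)&(q[:,0]<.06)&(q[:,2]>.08)]
    print(k,len(t),'lid top slope',np.polyfit(t[:,0],t[:,2],1) if len(t)>20 else 0)
E
```

```text
[ 0.1099 -0.1592 -0.595 ] [-0.1096 -0.139   0.2953]
[(0.94, array([-0.0944,  0.0019,  0.1016]))]
theta 0.02696110928450879
scene 2765 lid top slope [0.0009 0.121 ]
top 3529 lid top slope [0.0003 0.1215]
```

Lid top is level (slope under 0.001), so the lid is closed. The wheel didn't give under 27 N along its rim, so it is at its stop.

```bash
python3 -c "
from workcell import bot
print(bot.job_done())"
```

```text
the job is handed in; nothing more can be done
None
```

I handed the job in at about 33 s: the shaker stands upright in the back row, the lid is closed and level, and the thumbwheel no longer turned when pushed hard (judged by force, since its angle can't be read); the verdict was not shown.

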